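# Fetch the hemmed-in jar for labelling

### The job

The squat jar on the plywood stock board is hemmed in by three capped bottles. First clear all three bottles off to the cream rubber mat, then stand the jar in the middle of the round labelling turntable, and after that put every bottle back on the board in the spot where it stood. Keep everything upright, set the glass down without dropping it, and leave the tape roll, the small tin and the metal cup alone.

Things in the scene. Friction and masses are not known exactly. Their poses are not given: they have to be found in the camera images.
- slim_bottle: tall slim round bottle of dark red sauce, body 48 mm in diameter, 180 mm high over all, 0.4 kg. Black round screw cap at the top, 34 mm diameter and 22 mm high, on a 28 mm neck: grip it by the cap from above. Origin: centre of the underside, z up.
- dumpy_bottle: dumpy round bottle of dark red sauce, body 64 mm in diameter, 140 mm high over all, 0.45 kg. Black round screw cap at the top, 34 mm diameter and 22 mm high, on a 28 mm neck: grip it by the cap from above. Origin: centre of the underside, z up.
- square_bottle: square bottle of dark red sauce, body 52 x 52 mm, 160 mm high over all, 0.45 kg. Black round screw cap at the top, 34 mm diameter and 22 mm high, on a 28 mm neck: grip it by the cap from above. Origin: centre of the underside, z up. x and y point out of its flat sides.
- jar: squat round jar of red jam, 58 mm in diameter, 65 mm high, with a flat metal lid 56 mm in diameter and 15 mm high; 0.3 kg. It stands at the back of the board with one bottle to its left, one to its right and one in front (which is which changes), about 8 to 17 mm away, and the board's fence behind it. Origin: centre of the underside, z up.
- turntable: fixed white round labelling turntable, 130 mm in diameter, its flat top 30 mm above the table, with a thin grey ring (62 mm) around its middle; it does not turn. It stands on one side of the board, the mat on the other (sides change). Origin: centre of its underside on the table.
- mat: fixed cream rubber mat lying on the table, the side area: 250 mm along its x, 140 mm along its y, 4 mm thick, empty at the start. Origin: centre of its underside.
- board: fixed plywood board, 200 mm along its x, 240 mm along y, 12 mm thick; bottles, jar, tape roll and tin stand on it. A wooden fence 110 mm long, 12 mm thick, up to 62 mm above the table, runs along y behind the jar, its middle at x = 87 mm. x points from the front (robot side) to the back. Jar near x = 42, y = 0; bottles near (42, 70), (42, -70), (-28, 0) mm. Origin: centre of its underside.
- tape_roll: bystander: flat roll of tan tape, 60 mm outside diameter, 20 mm high, on one front corner of the board. Origin: centre of its underside.
- tin: bystander: small round brass-coloured tin with a pale lid, 52 mm in diameter, 45 mm high, on the other front corner of the board. Origin: centre of its underside.
- steel_cup: bystander: open metal cup, 70 mm in diameter, 75 mm high, standing on the table beyond the board. Origin: centre of its underside.

How it is judged:
By the outcome, as a careful person would: the job done as asked, in the order asked, and still so for the second after the job is handed in, with the robot touching nothing.
It also fails if it takes over 134 s, if anything falls off the work surface, if the arm or the gripper's body presses on something with over 40 N, if the wrist force passes 120 N, or if a joint passes its speed limit or range.

### The arm

A 6-joint arm with a two-finger parallel gripper is mounted at the origin on the work surface. World frame = base frame: x ahead of the robot, y to its left, z up, the work surface at z = 0. Lengths are in m, angles in rad, forces in N, time in s.
With the tool pointing down it reaches from about 0.3 to 0.775 m from the base axis. Payload 14.6 kg.
Tool frame: the origin (TCP) lies at the very end of the fingers, on their centre line; the grasp point (between the pads) lies 19 mm behind it (ctrl.grasp_offset is the distance from the TCP to the grasp point, in m); z points along the fingers, y is the line along which they close (so a half turn about z gives the same grasp; the last joint's range is limited). The gripper opens to 94 mm and grips with 3 to 60 N. Pads are 16 mm wide; open, the fingers measure 119 mm over their backs; the gripper's body (75 mm by 177 mm) begins 78 mm behind the grasp point.
Start: joints at [-1.324, 0.3, 1.521, -0, 1.321, -0.067], TCP at [0.17, -0.523, 0.205] pointing down, gripper open.
Joint ranges: [-3.03, 3.03], [-0.79, 2.21], [0.23, 2.52], [-1.04, 4.18], [0, 3.07], [-2.55, 2.55]. Speed limits (rad/s): [2.22, 2.22, 2.57, 3.14, 3.14, 3.14].

### API

Orientations are given as [roll, pitch, yaw] about the fixed x, y, z axes, in that order (R = Rz(yaw) Ry(pitch) Rx(roll)).
In Python, from station import ctrl gives the robot as it stands.
- The arm moves only by the tool step_arm, never from a script. Its argument "plan" is a list that holds one entry, the list of rows, each a list of 6 numbers: the shift along the tool's x, y, z in units of 30 mm (1.0 is 30 mm), then the turn, a rotation vector about the tool's x, y, z in units of 6 degrees (1.0 is 6 degrees). In form: [[[dx, dy, dz, wx, wy, wz], ...]]. A call has 1 to 8 rows; each row is the pose to reach, as a shift and turn from the pose commanded when the call began, along the tool's axes at that moment; what a row does not reach only later rows make up. A row lasts 1/12 s, in which the tool goes at most 41.7 mm and 7.16 degrees, less where a joint would pass 70% of its speed; a pose out of reach is approached as far as the arm can. A call with a gripper value outside its range is refused whole. "grip" is the opening, from 0 (shut) to 1 (fully open), set as the call begins (left out, the last holds). The fingers move at their own pace and stop on an object; "squeeze" is the grip in N (left out, the last holds). Time passes only in rows, so rows that repeat a pose let the fingers close. It gives the time, the measured TCP pose, the force, the opening and the grip force at its end, in the units of the state.
- ctrl.get_obs(): the state, without advancing time (a new reading comes with each control period).
- ctrl.camera(name): name is "scene" or "side" or "wrist"; returns the picture (400x640x3 uint8, red, green, blue); there is no depth.
- ctrl.camera_model(name): a dict with "intrinsics" (3x3 intrinsics, pixels), "k1" (the pictures are not rectified: a ray, as slopes to the right and down, at radius r is drawn at 1 + k1 r^2 times it, then the intrinsics apply), "R" (3x3) and "t" (3): a world point X has camera coordinates R X + t; the wrist camera has in their place "tool_from_camera" (4x4, takes a point from camera to tool coordinates, whose origin is the TCP and whose axes are the flange's). Camera axes: x right, y down, z forward; pixel columns grow to the right and rows downward; lengths in m; the calibration is good to about 2 mm. A picture is of the moment at which its call begins: read the wrist's pose just before it. camera_model takes no time and is no camera call.
- ctrl.hand_in(): hands the job in; it is judged then, once.
Trained networks look in the newest picture that a camera, given by its name, has taken for a name from the list of things; names that differ only in an ending like _2 or _b are one class to them, and where a whole thing is asked for, a point or a joint stands for the part that bears it (a point fixed in the world has none). Each returns a list of dicts, best first, with "confidence" (0 to 1); they miss things now and then, are a little off and sometimes report something else, mostly with a low value. They report only what shows in the picture. A call takes as long as a camera call.
- ctrl.masks_of(query, camera): "pixels" (400x640 bool, what is visible of it) and "at" ([column, row] in pixels, amid what is visible of it).
- ctrl.place_of(query, camera): "at" ([column, row] in pixels: a listed point, or the origin of a listed thing).
The state is a dict: "time_s": time; "qpos": joint angles; "joint_vel": joint speeds; "tau": joint torques, N m; "ee_pos": TCP position; "eef_rot": TCP orientation; "force": force on the tool from outside, world axes, zero at the start; "moment": the same for the moment, N m; "grip_width": finger opening in m; "grip_force": force on a finger pad.
Only numpy, scipy, OpenCV 4.12 (cv2) and the standard library are available. Lean on these libraries where they do the work, as an engineer would, in place of code of your own. Each camera call takes 0.05 s, during which the arm holds its last target. There are 200 camera calls.

## Working session

There is one attempt and no reset: what is moved stays moved. The work goes in short steps, Python scripts to look and compute and a tool call to move; the robot and the scene stay as the last step left them, time stands still between calls to the robot, and variables do not carry over. Pictures are saved under pics/ and viewed, at most 14 in all, crops included, and the job is handed in when it is done.

Besides the shell and the picture viewer there is one more tool, called in YAML: its name, and indented under it one key for each argument. step_arm: Moves the arm, as the interface text tells. Its arguments: {"type":"object","properties":{"plan":{"type":"array","items":{"type":"array","items":{"type":"array","items":{"type":"number"}}}},"grip":{"type":"number"},"squeeze":{"type":"number"}},"required":["plan"]}

```bash
ls; mkdir -p pics
python3 - <<'E'
from station import ctrl
import cv2, numpy as np
ims=[]
for n in ("scene","side"):
    im=ctrl.camera(n); cv2.imwrite(f"pics/{n}0.png",im[:,:,::-1])
    m=ctrl.camera_model(n); print(n,m)
    for q in ["slim_bottle","dumpy_bottle","square_bottle","jar","turntable","mat","board","tape_roll","tin","steel_cup"]:
        print(q,[(np.round(d["at"],1).tolist(),round(d["confidence"],2)) for d in ctrl.place_of(q,n)][:3])
print(ctrl.camera_model("wrist"))
o=ctrl.get_obs(); print(o)
E
```

```text
pics
scene {'intrinsics': array([[379.92508245,   0.        , 314.94749613],
       [  0.        , 379.92508245, 201.87198161],
       [  0.        ,   0.        ,   1.        ]]), 'k1': -0.07479255026941911, 'R': array([[-0.94123338, -0.33751353, -0.01281976],
       [-0.22929699,  0.66639449, -0.70946549],
       [ 0.24799722, -0.66483307, -0.70462357]]), 't': array([0.56047447, 0.1724523 , 0.70058389])}
slim_bottle [([300.1, 240.4], 0.63), ([314.3, 213.0], 0.18)]
dumpy_bottle [([327.2, 193.5], 0.68)]
square_bottle [([346.0, 219.2], 0.92), ([373.5, 201.5], 0.61)]
jar [([316.8, 210.1], 0.7)]
turntable [([289.4, 348.8], 0.9)]
mat [([375.0, 147.3], 0.96)]
board [([334.1, 221.5], 0.95)]
tape_roll [([374.8, 200.3], 0.71)]
tin [([347.6, 251.1], 0.84)]
steel_cup [([257.7, 199.6], 0.92)]
side {'intrinsics': array([[490.67953538,   0.        , 313.9569022 ],
       [  0.        , 490.67953538, 199.0101605 ],
       [  0.        ,   0.        ,   1.        ]]), 'k1': 0.037599771718866803, 'R': array([[-0.93776768, -0.34708946,  0.01098573],
       [-0.21068142,  0.54350225, -0.81253839],
   
[... 985 characters left out ...]
00,
         1.00000000e+00]])}
{'time_s': 1.1, 'qpos': array([-1.32359414e+00,  2.99914325e-01,  1.52096163e+00,  4.26664574e-07,
        1.32070322e+00, -6.66025974e-02]), 'joint_vel': array([ 0.00049953, -0.00010682, -0.00013407, -0.00024667, -0.00222281,
       -0.00067657]), 'tau': array([ 9.88988286e-04, -5.31666005e+01, -3.52914977e+01,  7.08346674e-02,
        2.12579191e-02, -3.93348287e-06]), 'ee_pos': array([ 0.16977115, -0.5231477 ,  0.20545397]), 'eef_rot': array([3.14157918e+00, 4.84277838e-07, 3.13804674e-01]), 'force': array([ 1.11189848, -0.32074681, -0.40536374]), 'moment': array([-0.01526884, -0.00945556,  0.02630037]), 'grip_force': 0.0, 'grip_width': 0.09404629196378267}
```

```bash
cat > h.py <<'E'
import numpy as np, cv2
from station import ctrl
from scipy.spatial.transform import Rotation as Rn
def rotm(e): return Rn.from_euler('xyz',e).as_matrix()
def cam(n,obs=None):
    """K, dist, R, t (world->camera); wrist needs the obs read before the picture"""
    m=ctrl.camera_model(n); D=np.array([m["k1"],0,0,0.])
    if n!="wrist": return m["intrinsics"],D,m["R"],m["t"]
    T=np.eye(4); T[:3,:3]=rotm(obs["eef_rot"]); T[:3,3]=obs["ee_pos"]
    W=np.linalg.inv(T@m["tool_from_camera"]); return m["intrinsics"],D,W[:3,:3],W[:3,3]
def ray(px,c):
    # drawn = p*(1+k1 r^2), same as OpenCV's model
    p=cv2.undistortPoints(np.array([[px]],float),c[0],c[1])[0,0]
    return -c[2].T@c[3], c[2].T@np.array([p[0],p[1],1.])
def onz(px,z,c):
    o,d=ray(px,c); return o+d*(z-o[2])/d[2]
def proj(X,c):
    return cv2.projectPoints(np.atleast_2d(np.array(X,float)),cv2.Rodrigues(c[2])[0],c[3],c[0],c[1])[0][:,0]
E
python3 - <<'E'
from h import *
S={"scene":dict(slim=(300.1,240.4),dumpy=(327.2,193.5),square=(346,219.2),jar=(316.8,210.1),turntable=(289.4,348.8),mat=(375,147.3),board=(334.1,221.5),tape=(374.8,200.3),tin=(347.6,251.1),cup=(257.7,199.6)),
"side":dict(slim=(305.1,223.3),dumpy=(324.6,192.8),square=(342.3,212.9),jar=(315.1,206.4),turntable=(298.9,299.2),mat=(369,161.7),board=(333.9,216.6),tape=(370,199.6),tin=(344.4,238.1),cup=(269.4,197.3))}
for k in S["scene"]:
    z=0 if k in("turntable","mat","board","cup") else .012
    print(k,[np.round(onz(S[n][k],z,cam(n)),4)[:2].tolist() for n in S])
ctrl_c=cam("scene"); print(-ctrl_c[2].T@ctrl_c[3])
E
```

```text
slim [[0.5993, 0.0801], [0.6036, 0.0675]]
dumpy [[0.5908, -0.0721], [0.6022, -0.0744]]
square [[0.5263, -0.0082], [0.5305, -0.0063]]
jar [[0.5957, -0.0134], [0.6048, -0.0074]]
turntable [[0.5345, 0.298], [0.5293, 0.2952]]
mat [[0.5292, -0.2997], [0.537, -0.2935]]
board [[0.5518, -0.0038], [0.5502, 0.0012]]
tape [[0.4805, -0.0861], [0.4797, -0.0882]]
tin [[0.4984, 0.0747], [0.4958, 0.0866]]
cup [[0.7426, -0.0113], [0.7394, -0.0168]]
[0.39333722 0.54001779 0.62318202]
```

View pics/scene0.png

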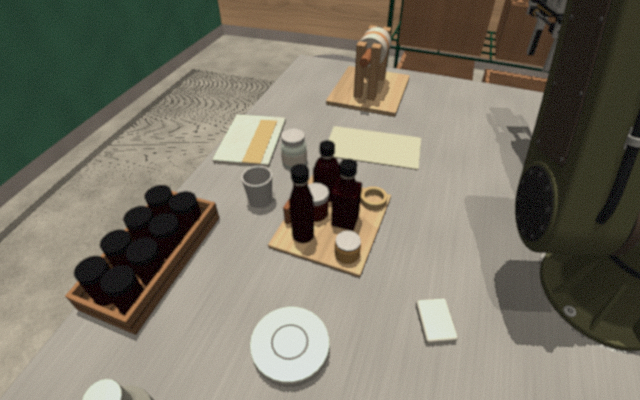

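The scene picture shows the board at about (332,222). The slim bottle (301,205) is on the y+ side of the jar, the dumpy (327,175) on the y− side and the square (347,195) in front. The turntable is at (290,345), the empty mat at (375,147) and the cup at (258,187). I'll move the wrist camera over the board.

step_arm:
  plan:
    - [[2, -1.5, -2, 0.5, 0, 0.5], [15.3, -11.6, -6.5, 0, 0, 3], [15.3, -11.6, -6.5, 0, 0, 3], [15.3, -11.6, -6.5, 0, 0, 3], [15.3, -11.6, -6.5, 0, 0, 3], [15.3, -11.6, -6.5, 0, 0, 3], [15.3, -11.6, -6.5, 0, 0, 3], [15.3, -11.6, -6.5, 0, 0, 3]]

```text
time_s: 1.77
ee_pos: [0.3472, -0.2675, 0.3184]
eef_rot: [3.141, -0.0, -0.001]
force: [0.8, -0.1, 0.1]
grip_width: 0.0937
grip_force: 0.0
```

step_arm:
  plan:
    - [[5, -7.2, -2.7, 0, 0, 0], [5, -7.2, -2.7, 0, 0, 0], [5, -7.2, -2.7, 0, 0, 0], [5, -7.2, -2.7, 0, 0, 0], [5, -7.2, -2.7, 0, 0, 0], [5, -7.2, -2.7, 0, 0, 0], [5, -7.2, -2.7, 0, 0, 0], [5, -7.2, -2.7, 0, 0, 0]]

```text
time_s: 2.43
ee_pos: [0.4985, -0.0501, 0.3994]
eef_rot: [-3.141, -0.001, 0.004]
force: [0.8, 0.5, -1.5]
grip_width: 0.0939
grip_force: 0.0
```

Run:
```python
from h import *
o=ctrl.get_obs(); im=ctrl.camera("wrist"); cv2.imwrite("pics/w1.png",im[:,:,::-1])
import pickle; pickle.dump((o,im),open("w1.pkl","wb"))
print(o["ee_pos"],o["eef_rot"])
c=cam("wrist",o)
for q,z in dict(slim_bottle=.012,dumpy_bottle=.012,square_bottle=.012,jar=.012,board=0,tape_roll=.012,tin=.012,mat=0,turntable=0,steel_cup=0).items():
    for d in ctrl.place_of(q,"wrist")[:2]: print(q,np.round(d["at"],1),round(d["confidence"],2),np.round(onz(d["at"],z,c)[:2],4))
```

```text
[ 0.49854006 -0.05009736  0.39942651] [-3.14122718e+00 -1.30701357e-03  3.57431099e-03]
slim_bottle [249.6  91.4] 0.6 [0.6011 0.0672]
dumpy_bottle [329.6  94. ] 0.91 [ 0.5971 -0.0712]
square_bottle [287.6 132.1] 0.92 [0.5317 0.0028]
square_bottle [244.4 150.7] 0.42 [0.4982 0.0818]
jar [287.7  92.3] 0.68 [0.5997 0.0013]
board [289.9 115.7] 0.86 [ 0.5599 -0.0008]
tape_roll [334.4 159.1] 0.6 [ 0.4834 -0.0816]
tin [241.5 152.8] 0.55 [0.4944 0.0873]
mat [457.1 129.9] 0.92 [ 0.5364 -0.3056]
turntable [124.9 126.7] 0.59 [0.5405 0.3025]
steel_cup [295.    4.2] 0.75 [ 0.7408 -0.0124]
steel_cup [287.8 130.9] 0.25 [0.5329 0.0035]
```

View pics/w1.png

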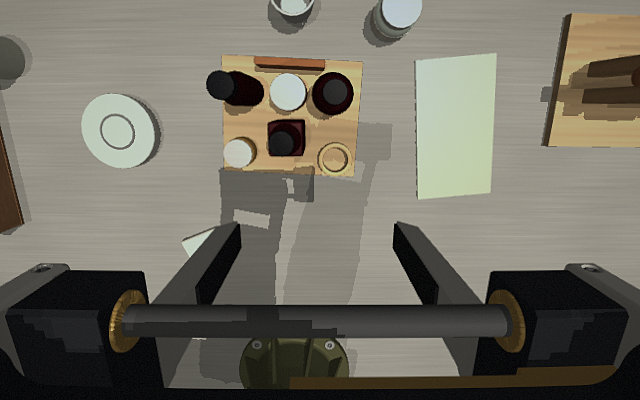

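The wrist picture shows the slim cap at (220,84), the jar lid at (288,91), the dumpy cap at (336,92) and the square cap at (283,138). The tin is at (240,153), the tape at (334,158), the mat spans (415–497, 53–198) and the turntable ring is at (117,131). I'll enlarge it to get the centres accurately.

Run:
```python
import pickle,cv2,numpy as np
o,im=pickle.load(open("w1.pkl","rb"))
c=im[40:190,200:380,::-1].astype(float)
c=255*(np.clip(c/255,0,1))**0.5
c=cv2.resize(c.astype(np.uint8),None,fx=4,fy=4,interpolation=cv2.INTER_CUBIC)
for i in range(0,180,20): cv2.putText(c,str(200+i),(4*i,10),0,.35,(0,255,0)); cv2.line(c,(4*i,12),(4*i,18),(0,255,0))
for j in range(0,150,20): cv2.putText(c,str(40+j),(0,4*j+4),0,.35,(0,255,0))
cv2.imwrite("pics/w1c.png",c)
```

```text
(no output)
```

View pics/w1c.png

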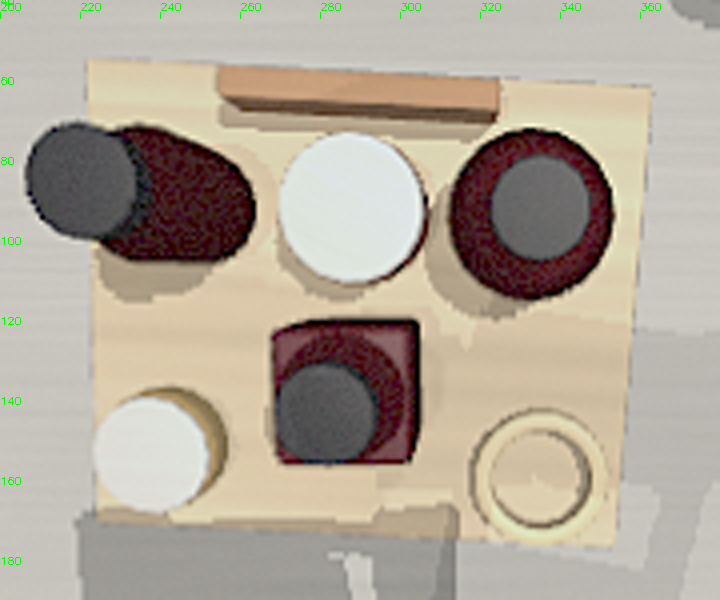

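```bash
cat > est.py <<'E'
from h import *
import pickle
o,im=pickle.load(open("w1.pkl","rb")); c=cam("wrist",o)
for k,p,z in [("slim",(220.2,85.1),.192),("dumpy",(335.1,91.8),.152),("square",(281.6,143),.172),("jar",(287.9,91.9),.077),
  ("tt",(117.3,131.2),.03)]: print(k,np.round(onz(p,z,c)[:2],4))
P=np.array([onz(p,.012,c)[:2] for p in [(222,55),(362.75,62),(353.25,176.25),(223.75,170)]]); print(P.round(4),P.mean(0).round(4))
M=np.array([onz(p,.004,c)[:2] for p in [(414.5,60),(496.5,53.5),(490,193.5),(417,198.5)]]); print(M.round(4),M.mean(0).round(4))
for Q in (P,M): print("yaw of x",np.degrees([np.arctan2(*(Q[0]-Q[3])[::-1]),np.arctan2(*(Q[1]-Q[2])[::-1])]).round(1), [np.linalg.norm(Q[i]-Q[i-1]).round(4) for i in range(4)])
# turntable: white blob / grey ring by ellipse fit
hsv=cv2.cvtColor(im,cv2.COLOR_RGB2HSV); 
for n,(x0,x1,y0,y1) in dict(tt=(70,170,80,180),mat=(400,510,40,210)).items():
    a=im[y0:y1,x0:x1].astype(int); print(n,a[a.shape[0]//2,::8].tolist())
E
python3 est.py
```

```text
slim [0.6004 0.0646]
dumpy [ 0.5947 -0.073 ]
square [ 0.5303 -0.004 ]
jar [ 0.5976 -0.0049]
tt [0.5347 0.299 ]
[[ 0.6601  0.1111]
 [ 0.6494 -0.1266]
 [ 0.4516 -0.117 ]
 [ 0.4625  0.1221]] [ 0.5559 -0.0026]
[[ 0.6544 -0.2165]
 [ 0.6668 -0.3575]
 [ 0.4172 -0.382 ]
 [ 0.4068 -0.2418]] [ 0.5363 -0.2995]
yaw of x [-3.2 -2.8] [np.float64(0.1979), np.float64(0.238), np.float64(0.1981), np.float64(0.2394)]
yaw of x [5.8 5.6] [np.float64(0.249), np.float64(0.1415), np.float64(0.2508), np.float64(0.1406)]
tt [[151, 148, 136], [151, 147, 136], [189, 202, 185], [188, 201, 186], [184, 195, 181], [192, 204, 188], [189, 202, 187], [192, 204, 190], [147, 140, 129], [191, 203, 189], [192, 204, 191], [77, 75, 70], [160, 156, 145]]
mat [[162, 157, 146], [162, 158, 146], [103, 107, 95], [194, 206, 187], [194, 207, 184], [193, 205, 182], [194, 206, 181], [192, 205, 179], [193, 206, 177], [191, 204, 176], [191, 203, 174], [191, 205, 172], [158, 153, 142], [158, 154, 143]]
```

Sizes check out: board 198x239 mm, mat 250x141 mm, and all bottle positions match the nominal layout. I'll start with the dumpy bottle and hover above it.

step_arm:
  plan:
    - [[1.5, 0.35, 2.0, 0, 0, 0], [3.2, 0.77, 4, 0, 0, 0], [3.2, 0.77, 6.2, 0, 0, 0], [3.2, 0.77, 6.2, 0, 0, 0], [3.2, 0.77, 6.2, 0, 0, 0], [3.2, 0.77, 6.2, 0, 0, 0], [3.2, 0.77, 6.2, 0, 0, 0], [3.2, 0.77, 6.2, 0, 0, 0]]
  grip: 0.75

```text
time_s: 3.65
ee_pos: [0.5929, -0.0766, 0.2149]
eef_rot: [3.141, -0.002, -0.0]
force: [0.6, 0.4, 0.5]
grip_width: 0.071
grip_force: 0.0
```

```bash
cat > look.py <<'E'
from h import *
import sys,pickle
# look.py name x0 x1 y0 y1 scale : wrist picture, gamma-lifted crop with ticks, prediction cross of (x,y,z)
def look(name,x0,x1,y0,y1,f,pts=()):
    o=ctrl.get_obs(); im=ctrl.camera("wrist"); pickle.dump((o,im),open(name+".pkl","wb")); c=cam("wrist",o)
    print(o["time_s"],o["ee_pos"].round(4),o["eef_rot"].round(4))
    a=(255*(im[y0:y1,x0:x1,::-1]/255.)**.5).astype(np.uint8)
    a=cv2.resize(a,None,fx=f,fy=f,interpolation=cv2.INTER_CUBIC)
    for i in range(0,x1-x0,20): cv2.putText(a,str(x0+i),(f*i,10),0,.35,(0,255,0))
    for j in range(0,y1-y0,20): cv2.putText(a,str(y0+j),(0,f*j+4),0,.35,(0,255,0))
    for p in pts:
        u=proj(p,c)[0]; print("pred",p,u.round(1)); cv2.drawMarker(a,tuple(int(round(v)) for v in ((u-[x0,y0])*f)),(255,255,0),0,12)
    cv2.imwrite(f"pics/{name}.png",a); return o,im,c
E
python3 -c "
from look import *
look('d1',200,440,60,240,3,[(.595,-.073,.152)])"
```

```text
3.65 [ 0.5929 -0.0766  0.2149] [ 3.1412e+00 -2.1000e-03 -4.0000e-04]
pred (0.595, -0.073, 0.152) [312.8 203. ]
```

View pics/d1.png

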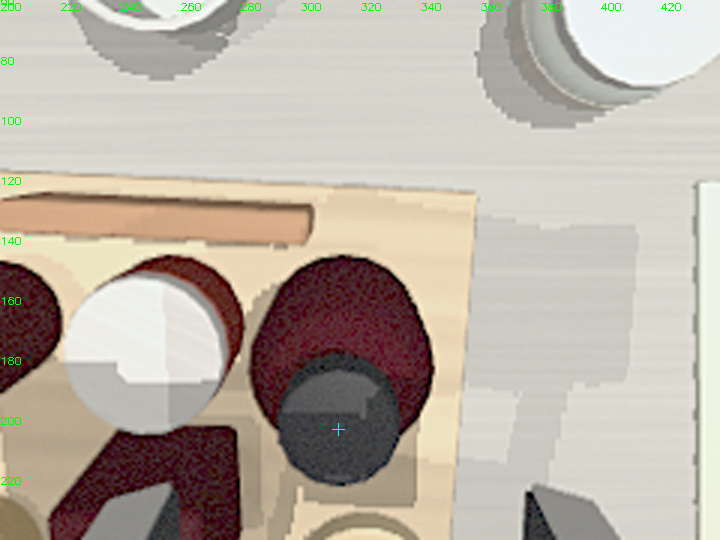

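The dumpy cap disc is centred at about pixel (313,202), on the predicted mark at (312.8,203.0), so the estimate holds. Descending onto it.

step_arm:
  plan:
    - [[0.07, -0.12, 0.6, 0, 0, 0], [0.07, -0.12, 1.4, 0, 0, 0], [0.07, -0.12, 2.2, 0, 0, 0], [0.07, -0.12, 2.7, 0, 0, 0], [0.07, -0.12, 2.9, 0, 0, 0], [0.07, -0.12, 2.9, 0, 0, 0], [0.07, -0.12, 2.9, 0, 0, 0]]

```text
time_s: 4.28
ee_pos: [0.5956, -0.073, 0.1279]
eef_rot: [3.141, -0.003, -0.0]
force: [0.0, -0.3, 0.9]
grip_width: 0.0704
grip_force: 0.0
```

step_arm:
  plan:
    - [[0, 0, 0, 0, 0, 0], [0, 0, 0, 0, 0, 0], [0, 0, 0, 0, 0, 0], [0, 0, 0, 0, 0, 0], [0, 0, 0, 0, 0, 0], [0, 0, 0, 0, 0, 0]]
  grip: 0
  squeeze: 30

```text
time_s: 4.78
ee_pos: [0.5949, -0.0729, 0.1257]
eef_rot: [3.142, -0.0, -0.0]
force: [0.3, -0.4, 2.3]
grip_width: 0.0338
grip_force: 0.7
```

step_arm:
  plan:
    - [[0, 0, 0, 0, 0, 0], [0, 0, 0, 0, 0, 0], [0, 0, 0, 0, 0, 0], [0, 0, -0.2, 0, 0, 0], [0, 0, -0.7, 0, 0, 0], [0, 0, -1.3, 0, 0, 0], [0, 0, -1.7, 0, 0, 0], [0, 0, -1.8, 0, 0, 0]]

```text
time_s: 5.45
ee_pos: [0.5954, -0.073, 0.1818]
eef_rot: [3.141, -0.003, -0.0]
force: [0.1, -0.7, -4.2]
grip_width: 0.0331
grip_force: 30.0
```

step_arm:
  plan:
    - [[0.05, 0.5, 0, 0, 0, 0], [0.15, 1.5, 0, 0, 0, 0], [0.25, 2.7, 0, 0, 0, 0], [0.35, 3.9, 0, 0, 0, 0], [0.45, 5.1, 0, 0, 0, 0], [0.53, 6.2, 0, 0, 0, 0], [0.53, 7, 0, 0, 0, 0], [0.53, 7.3, 0, 0, 0, 0]]

```text
time_s: 6.12
ee_pos: [0.6094, -0.296, 0.1776]
eef_rot: [-3.141, 0.002, -0.004]
force: [0.4, 0.2, -4.7]
grip_width: 0.0338
grip_force: 30.0
```

step_arm:
  plan:
    - [[0, 0, 0.3, 0, 0, 0], [0, 0, 0.8, 0, 0, 0], [0, 0, 1.3, 0, 0, 0], [0, 0, 1.6, 0, 0, 0], [0, 0, 1.8, 0, 0, 0], [0, 0, 1.9, 0, 0, 0], [0, 0, 1.97, 0, 0, 0], [0, 0, 1.97, 0, 0, 0]]

```text
time_s: 6.78
ee_pos: [0.6108, -0.2917, 0.1206]
eef_rot: [3.141, -0.0, -0.0]
force: [0.2, 0.1, -3.7]
grip_width: 0.0335
grip_force: 30.0
```

step_arm:
  plan:
    - [[0, 0, 0, 0, 0, 0], [0, 0, 0.03, 0, 0, 0], [0, 0, 0.06, 0, 0, 0], [0, 0, 0.08, 0, 0, 0], [0, 0, 0.08, 0, 0, 0]]

```text
time_s: 7.2
ee_pos: [0.6106, -0.292, 0.118]
eef_rot: [-3.142, 0.0, -0.0]
force: [0.9, 0.7, -4.2]
grip_width: 0.0331
grip_force: 30.0
```

step_arm:
  plan:
    - [[0, 0, 0.02, 0, 0, 0], [0, 0, 0.04, 0, 0, 0], [0, 0, 0.06, 0, 0, 0], [0, 0, 0.06, 0, 0, 0]]

```text
time_s: 7.53
ee_pos: [0.6111, -0.2921, 0.1177]
eef_rot: [3.141, -0.002, -0.0]
force: [-2.1, 1.6, 6.7]
grip_width: 0.0334
grip_force: 30.0
```

step_arm:
  plan:
    - [[0, 0, -0.03, 0, 0, 0], [0, 0, -0.03, 0, 0, 0], [0, 0, -0.03, 0, 0, 0], [0, 0, -0.03, 0, 0, 0], [0, 0, -0.03, 0, 0, 0], [0, 0, -0.6, 0, 0, 0], [0, 0, -1.6, 0, 0, 0], [0, 0, -2.8, 0, 0, 0]]
  grip: 0.75

```text
time_s: 8.2
ee_pos: [0.6099, -0.2915, 0.1992]
eef_rot: [-3.14, 0.004, -0.0]
force: [0.3, -0.2, 0.0]
grip_width: 0.0704
grip_force: 0.0
```

step_arm:
  plan:
    - [[-0.3, -1, -0.6, 0, 0, 0], [-0.7, -2.4, -1.1, 0, 0, 0], [-1.1, -3.8, -1.1, 0, 0, 0], [-1.5, -5.2, -1.1, 0, 0, 0], [-1.9, -6.6, -1.1, 0, 0, 0], [-2.3, -8, -1.1, 0, 0, 0], [-2.6, -9.1, -1.1, 0, 0, 0], [-2.7, -9.6, -1.1, 0, 0, 0]]

```text
time_s: 8.87
ee_pos: [0.5284, -0.0004, 0.2337]
eef_rot: [-3.141, -0.001, 0.002]
force: [0.6, -0.7, 0.3]
grip_width: 0.0704
grip_force: 0.0
```

```bash
python3 -c "
from look import *
ctrl.camera('wrist');ctrl.camera('wrist');ctrl.camera('wrist');ctrl.camera('wrist')
look('s1',200,440,60,240,3,[(.5303,-.004,.172),(.6,.065,.192)])"
```

```text
9.0667 [ 0.5299 -0.0038  0.2335] [ 3.1414e+00 -5.0000e-04  6.0000e-04]
pred (0.5303, -0.004, 0.172) [317.5 205.4]
pred (0.6, 0.065, 0.192) [217.7 117.9]
```

View pics/s1.png

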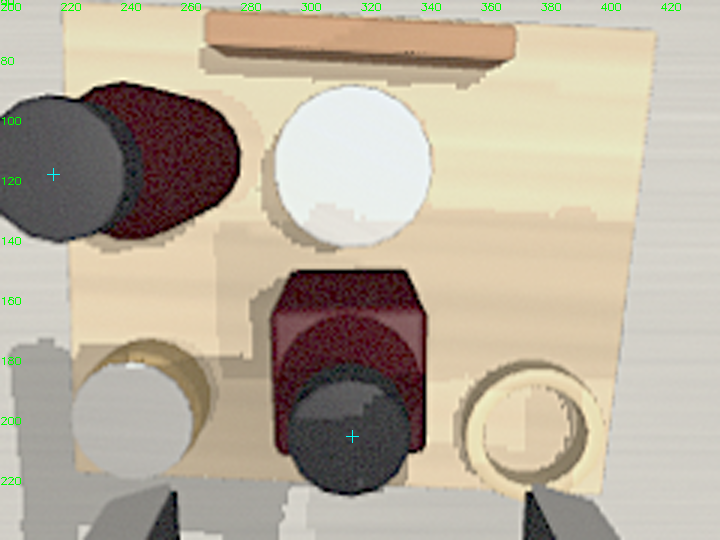

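The square cap disc is centred at about pixel (316.5,205.5), within 1 px of the prediction. The slim cap sits about 2 px (1.3 mm) further back than predicted. Descending on the square bottle.

step_arm:
  plan:
    - [[0, 0, 0.6, 0, 0, 0], [0, 0, 1.4, 0, 0, 0], [0, 0, 2.2, 0, 0, 0], [0, 0, 2.7, 0, 0, 0], [0, 0, 2.9, 0, 0, 0], [0, 0, 2.9, 0, 0, 0], [0, 0, 2.9, 0, 0, 0]]

```text
time_s: 9.7
ee_pos: [0.5302, -0.0046, 0.1469]
eef_rot: [3.142, -0.0, -0.001]
force: [0.5, 0.5, 0.5]
grip_width: 0.0703
grip_force: 0.0
```

step_arm:
  plan:
    - [[0, 0, 0, 0, 0, 0], [0, 0, 0, 0, 0, 0], [0, 0, 0, 0, 0, 0], [0, 0, 0, 0, 0, 0], [0, 0, 0, 0, 0, 0], [0, 0, 0, 0, 0, 0], [0, 0, 0, 0, 0, 0]]
  grip: 0

```text
time_s: 10.28
ee_pos: [0.5298, -0.0038, 0.1464]
eef_rot: [-3.141, -0.0, -0.0]
force: [0.3, -0.0, 2.5]
grip_width: 0.0334
grip_force: 30.0
```

step_arm:
  plan:
    - [[0, 0, -0.3, 0, 0, 0], [0, 0, -0.9, 0, 0, 0], [0, 0.1, -1.5, 0, 0, 0], [0, 0.5, -1.8, 0, 0, 0], [0.1, 1.3, -1.8, 0, 0, 0], [0.1, 2.3, -1.8, 0, 0, 0], [0.1, 3.3, -1.8, 0, 0, 0], [0.1, 4.3, -1.8, 0, 0, 0]]

```text
time_s: 10.95
ee_pos: [0.5322, -0.1349, 0.2001]
eef_rot: [-3.142, 0.001, -0.0]
force: [1.2, 1.0, -3.8]
grip_width: 0.0333
grip_force: 30.0
```

step_arm:
  plan:
    - [[0, 1, 0, 0, 0, 0], [0, 2, 0, 0, 0, 0], [0.1, 3, 0, 0, 0, 0], [0.1, 4, 0, 0, 0, 0], [0.1, 4.8, 0, 0, 0, 0], [0.1, 5.3, 0, 0, 0, 0], [0.1, 5.55, 0, 0, 0, 0], [0.1, 5.55, 0, 0, 0, 0]]

```text
time_s: 11.62
ee_pos: [0.5352, -0.3005, 0.1998]
eef_rot: [-3.141, 0.001, -0.002]
force: [0.4, 0.6, -4.0]
grip_width: 0.0335
grip_force: 30.0
```

step_arm:
  plan:
    - [[0, 0, 0.4, 0, 0, 0], [0, 0, 1.0, 0, 0, 0], [0, 0, 1.5, 0, 0, 0], [0, 0, 1.8, 0, 0, 0], [0, 0, 1.95, 0, 0, 0], [0, 0, 2.0, 0, 0, 0], [0, 0, 2.04, 0, 0, 0], [0, 0, 2.07, 0, 0, 0]]

```text
time_s: 12.28
ee_pos: [0.536, -0.2993, 0.1389]
eef_rot: [3.141, -0.001, -0.0]
force: [-0.5, 0.1, -4.5]
grip_width: 0.0334
grip_force: 30.0
```

step_arm:
  plan:
    - [[0, 0, 0.01, 0, 0, 0], [0, 0, 0.03, 0, 0, 0], [0, 0, 0.03, 0, 0, 0]]

```text
time_s: 12.53
ee_pos: [0.5361, -0.2995, 0.1385]
eef_rot: [3.141, -0.002, -0.0]
force: [-0.8, 1.8, 4.3]
grip_width: 0.0333
grip_force: 30.0
```

Contact. Releasing and rising.

step_arm:
  plan:
    - [[0, 0, -0.02, 0, 0, 0], [0, 0, -0.02, 0, 0, 0], [0, 0, -0.02, 0, 0, 0], [0, 0, -0.02, 0, 0, 0], [0, 0, -0.02, 0, 0, 0], [0, 0, -0.6, 0, 0, 0], [0, 0, -1.7, 0, 0, 0], [0, 0, -3, 0, 0, 0]]
  grip: 0.75

```text
time_s: 13.2
ee_pos: [0.5349, -0.299, 0.2264]
eef_rot: [-3.139, 0.004, -0.0]
force: [0.9, -0.1, -0.3]
grip_width: 0.0708
grip_force: 0.0
```

step_arm:
  plan:
    - [[0.1, -0.6, -0.4, 0, 0, 0], [0.3, -1.8, -0.55, 0, 0, 0], [0.5, -3.1, -0.55, 0, 0, 0], [0.8, -4.4, -0.55, 0, 0, 0], [1, -5.7, -0.55, 0, 0, 0], [1.2, -7, -0.55, 0, 0, 0], [1.4, -8.3, -0.55, 0, 0, 0], [1.6, -9.6, -0.55, 0, 0, 0]]

```text
time_s: 13.87
ee_pos: [0.5837, -0.0095, 0.2439]
eef_rot: [3.142, -0.0, -0.0]
force: [0.1, 1.0, -0.0]
grip_width: 0.0704
grip_force: 0.0
```

step_arm:
  plan:
    - [[0.2, -1.1, 0, 0, 0, 0], [0.4, -2, 0, 0, 0, 0], [0.58, -2.5, 0, 0, 0, 0], [0.58, -2.55, 0, 0, 0, 0], [0.58, -2.55, 0, 0, 0, 0], [0.58, -2.55, 0, 0, 0, 0]]

```text
time_s: 14.37
ee_pos: [0.6012, 0.0638, 0.2437]
eef_rot: [3.141, 0.0, -0.001]
force: [0.3, 0.6, 0.1]
grip_width: 0.0708
grip_force: 0.0
```

```bash
python3 -c "
from look import *
ctrl.camera('wrist');ctrl.camera('wrist')
look('l1',200,440,60,240,3,[(.6013,.065,.192),(.5976,-.0049,.077)])"
```

```text
14.4667 [0.6012 0.0636 0.2438] [ 3.1414e+00 -0.0000e+00 -2.0000e-03]
pred (0.6013, 0.065, 0.192) [315.5 209.5]
pred (0.5976, -0.0049, 0.077) [377.5 180.2]
```

View pics/l1.png

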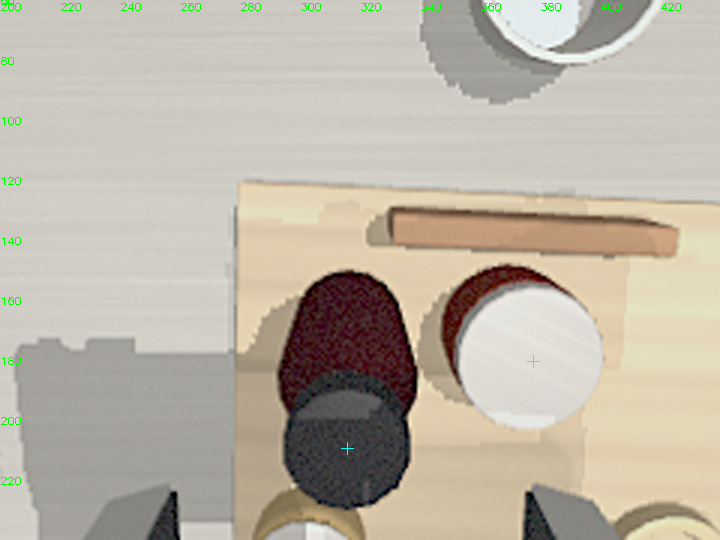

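The slim cap centre at pixel (315.7,209.5) is right on the prediction. The jar lid at (376.8,178.8) is within about 1 mm. Descending on the slim bottle.

step_arm:
  plan:
    - [[0, -0.04, 0.6, 0, 0, 0], [0, -0.04, 1.3, 0, 0, 0], [0, -0.04, 1.9, 0, 0, 0], [0, -0.04, 2.4, 0, 0, 0], [0, -0.04, 2.56, 0, 0, 0], [0, -0.04, 2.56, 0, 0, 0], [0, -0.04, 2.56, 0, 0, 0]]

```text
time_s: 15.1
ee_pos: [0.6015, 0.0659, 0.1678]
eef_rot: [-3.142, -0.001, -0.001]
force: [-0.5, -0.6, 0.4]
grip_width: 0.0703
grip_force: 0.0
```

step_arm:
  plan:
    - [[0, 0, 0, 0, 0, 0], [0, 0, 0, 0, 0, 0], [0, 0, 0, 0, 0, 0], [0, 0, 0, 0, 0, 0], [0, 0, 0, 0, 0, 0], [0, 0, 0, 0, 0, 0], [0, 0, 0, 0, 0, 0]]
  grip: 0

```text
time_s: 15.68
ee_pos: [0.6012, 0.0662, 0.1671]
eef_rot: [3.141, -0.0, -0.0]
force: [0.1, -1.0, 0.6]
grip_width: 0.0334
grip_force: 30.0
```

step_arm:
  plan:
    - [[0, 0, -0.4, 0, 0, 0], [0, 0, -1.2, 0, 0, 0], [0, 0, -2.2, 0, 0, 0], [-0.2, 0, -3, 0, 0, 0], [-0.8, 0.4, -3.4, 0, 0, 0], [-1.6, 1.0, -3.4, 0, 0, 0], [-2.4, 1.7, -3.4, 0, 0, 0], [-3.2, 2.4, -3.4, 0, 0, 0]]

```text
time_s: 16.35
ee_pos: [0.5038, -0.0061, 0.2694]
eef_rot: [-3.142, 0.0, 0.0]
force: [0.9, -0.6, -2.7]
grip_width: 0.0335
grip_force: 30.0
```

step_arm:
  plan:
    - [[-0.7, 1.0, 0, 0, 0, 0], [-1.2, 2.1, 0, 0, 0, 0], [-1.45, 3.3, 0, 0, 0, 0], [-1.45, 4.6, 0, 0, 0, 0], [-1.45, 5.9, 0, 0, 0, 0], [-1.45, 7.1, 0, 0, 0, 0], [-1.45, 8.2, 0, 0, 0, 0], [-1.45, 9.1, 0, 0, 0, 0]]

```text
time_s: 17.02
ee_pos: [0.4609, -0.281, 0.2695]
eef_rot: [3.142, 0.0, -0.001]
force: [0.4, 0.6, -2.9]
grip_width: 0.0334
grip_force: 30.0
```

step_arm:
  plan:
    - [[0, 0.6, 0, 0, 0, 0], [0, 0.9, 0.2, 0, 0, 0], [0, 0.95, 0.8, 0, 0, 0], [0, 0.95, 1.5, 0, 0, 0], [0, 0.95, 2.2, 0, 0, 0], [0, 0.95, 2.8, 0, 0, 0], [0, 0.95, 3.2, 0, 0, 0], [0, 0.95, 3.3, 0, 0, 0]]

```text
time_s: 17.68
ee_pos: [0.4609, -0.3059, 0.1678]
eef_rot: [-3.139, 0.003, 0.0]
force: [-0.8, 1.3, -3.0]
grip_width: 0.0333
grip_force: 30.0
```

step_arm:
  plan:
    - [[0, 0, 0.12, 0, 0, 0], [0, 0, 0.22, 0, 0, 0], [0, 0, 0.29, 0, 0, 0], [0, 0, 0.33, 0, 0, 0], [0, 0, 0.36, 0, 0, 0], [0, 0, 0.38, 0, 0, 0], [0, 0, 0.39, 0, 0, 0], [0, 0, 0.39, 0, 0, 0]]

```text
time_s: 18.35
ee_pos: [0.4619, -0.3074, 0.159]
eef_rot: [3.141, -0.001, -0.0]
force: [-0.1, -0.8, 4.0]
grip_width: 0.0337
grip_force: 30.0
```

step_arm:
  plan:
    - [[0, 0, -0.02, 0, 0, 0], [0, 0, -0.02, 0, 0, 0], [0, 0, -0.02, 0, 0, 0], [0, 0, -0.02, 0, 0, 0], [0, 0, -0.02, 0, 0, 0], [0, 0, -0.6, 0, 0, 0], [0, 0, -1.7, 0, 0, 0], [0, 0, -3, 0, 0, 0]]
  grip: 0.75

```text
time_s: 19.02
ee_pos: [0.4608, -0.3066, 0.2477]
eef_rot: [-3.139, 0.003, -0.0]
force: [-0.4, -0.6, 0.7]
grip_width: 0.0704
grip_force: 0.0
```

step_arm:
  plan:
    - [[0.2, -0.6, 0, 0, 0, 0], [0.6, -1.7, 0, 0, 0, 0], [1.1, -2.9, 0, 0, 0, 0], [1.6, -4.1, 0, 0, 0, 0], [2.2, -5.3, 0, 0, 0, 0], [2.8, -6.5, 0.2, 0, 0, 0], [3.4, -7.7, 0.7, 0, 0, 0], [3.9, -8.7, 1.3, 0, 0, 0]]
  grip: 1

```text
time_s: 19.68
ee_pos: [0.5798, -0.0439, 0.2099]
eef_rot: [3.141, -0.002, 0.0]
force: [0.7, -0.3, -0.3]
grip_width: 0.0942
grip_force: 0.0
```

step_arm:
  plan:
    - [[0.4, -0.9, 0.6, 0, 0, 0], [0.65, -1.3, 1.2, 0, 0, 0], [0.68, -1.4, 1.8, 0, 0, 0], [0.68, -1.4, 2.2, 0, 0, 0], [0.68, -1.4, 2.3, 0, 0, 0], [0.68, -1.4, 2.3, 0, 0, 0], [0.68, -1.4, 2.3, 0, 0, 0]]

```text
time_s: 20.27
ee_pos: [0.5993, -0.0049, 0.1413]
eef_rot: [3.142, -0.001, -0.001]
force: [-0.8, 0.4, -0.5]
grip_width: 0.094
grip_force: 0.0
```

```bash
python3 -c "
from look import *
look('j1',190,440,60,240,3,[(.599,-.004,.077)])
ctrl.camera('scene'); im=ctrl.camera('scene'); cv2.imwrite('pics/sc2.png',cv2.resize(im[90:290,230:450,::-1],None,fx=3,fy=3))"
```

```text
20.2667 [ 0.5993 -0.0049  0.1413] [ 3.1415e+00 -1.2000e-03 -1.3000e-03]
pred (0.599, -0.004, 0.077) [316.2 205.2]
```

View pics/j1.png

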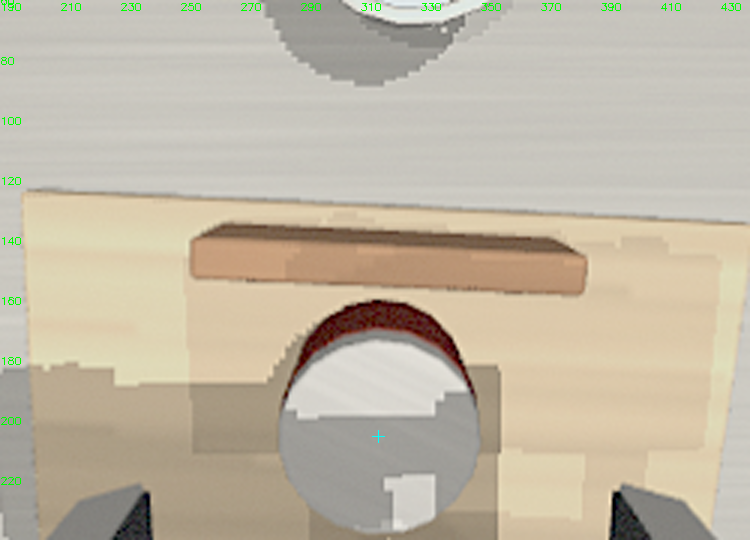

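View pics/sc2.png

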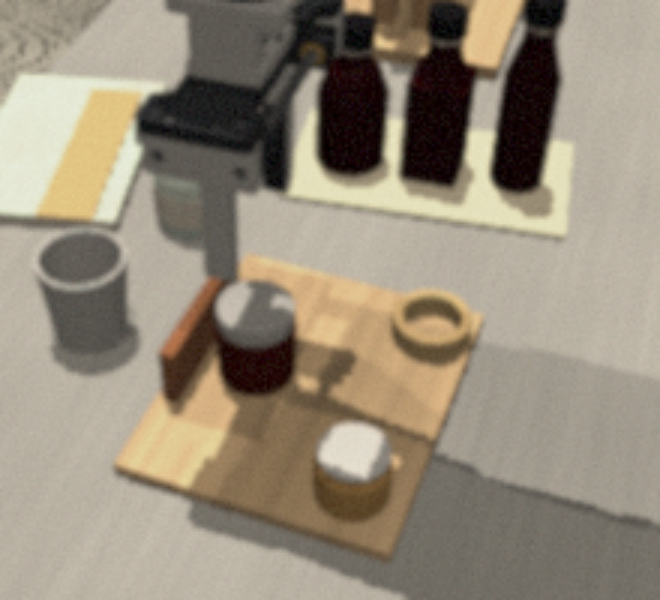

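All three bottles stand upright on the mat. The jar lid is centred at pixel (316,205), on the prediction, midway between the fingers. Grasping the jar.

step_arm:
  plan:
    - [[0, -0.03, 0.6, 0, 0, 0], [0, -0.03, 1.4, 0, 0, 0], [0, -0.03, 2.3, 0, 0, 0], [0, -0.03, 3.1, 0, 0, 0], [0, -0.03, 3.6, 0, 0, 0], [0, -0.03, 3.83, 0, 0, 0], [0, -0.03, 3.83, 0, 0, 0], [0, -0.03, 3.83, 0, 0, 0]]

```text
time_s: 21.08
ee_pos: [0.5996, -0.0035, 0.0264]
eef_rot: [3.141, -0.001, -0.001]
force: [0.1, 0.4, 1.7]
grip_width: 0.0941
grip_force: 0.0
```

step_arm:
  plan:
    - [[0, 0, 0, 0, 0, 0], [0, 0, 0, 0, 0, 0], [0, 0, 0, 0, 0, 0], [0, 0, 0, 0, 0, 0], [0, 0, 0, 0, 0, 0], [0, 0, 0, 0, 0, 0], [0, 0, 0, 0, 0, 0], [0, 0, 0, 0, 0, 0]]
  grip: 0
  squeeze: 25

```text
time_s: 21.75
ee_pos: [0.5992, -0.0034, 0.0256]
eef_rot: [3.141, -0.0, -0.0]
force: [-1.2, -0.4, 3.2]
grip_width: 0.0577
grip_force: 25.0
```

step_arm:
  plan:
    - [[0, 0, -0.3, 0, 0, 0], [0, 0, -0.9, 0, 0, 0], [0, 0, -1.6, 0, 0, 0], [0, 0, -2.3, 0, 0, 0], [0, 0, -2.8, 0, 0, 0], [0, 0, -3, 0, 0, 0], [0, 0, -3, 0, 0, 0]]

```text
time_s: 22.33
ee_pos: [0.5995, -0.0033, 0.1168]
eef_rot: [3.142, -0.002, -0.0]
force: [0.4, -0.7, -2.9]
grip_width: 0.0575
grip_force: 25.0
```

Run:
```python
from h import *
import pickle
from scipy.optimize import least_squares
o,im=pickle.load(open("w1.pkl","rb")); c=cam("wrist",o)
g=im.astype(float).mean(2)
def fit(P,n):
    f=lambda v:np.hypot(P[:,0]-v[0],P[:,1]-v[1])-v[2]
    r=least_squares(f,[*P.mean(0),.03],loss="soft_l1",f_scale=.001); print(n,len(P),r.x.round(4),np.abs(f(r.x)).mean().round(5))
mid=proj((.5347,.299,.03),c)[0]; print(mid)
ring=[];edge=[]
for a in np.radians(np.arange(0,360,3)):
    # rays in world on the plane z=.03
    X=lambda r:(.5347+r*np.cos(a),.299+r*np.sin(a),.03)
    rs=np.arange(.022,.040,.0005); v=[cv2.getRectSubPix(im.mean(2).astype(np.float32),(1,1),tuple(proj(X(r),c)[0]))[0,0] for r in rs]
    ring.append(X(rs[int(np.argmin(v))])[:2])
    rs=np.arange(.055,.076,.0005); v=np.array([cv2.getRectSubPix(im[:,:,2].astype(np.float32),(1,1),tuple(proj(X(r),c)[0]))[0,0] for r in rs])
    edge.append(X(rs[int(np.argmin(np.gradient(v)))])[:2])
fit(np.array(ring),"ring"); fit(np.array(edge),"edge")
```

```text
[117.27682332 131.20119478]
ring 120 [0.5342 0.2993 0.0291] 0.00037
edge 120 [0.5341 0.2987 0.0645] 0.00032
```

step_arm:
  plan:
    - [[-0.1, -0.4, 0, 0, 0, 0], [-0.3, -1.3, 0, 0, 0, 0], [-0.5, -2.4, 0, 0, 0, 0], [-0.8, -3.6, 0, 0, 0, 0], [-1.1, -4.8, 0, 0, 0, 0], [-1.3, -6, 0, 0, 0, 0], [-1.6, -7.2, 0, 0, 0, 0], [-1.8, -8.3, 0, 0, 0, 0]]

```text
time_s: 23.0
ee_pos: [0.5432, 0.248, 0.1139]
eef_rot: [3.141, 0.002, 0.0]
force: [0.5, -0.7, -3.1]
grip_width: 0.058
grip_force: 25.0
```

step_arm:
  plan:
    - [[-0.2, -0.9, 0, 0, 0, 0], [-0.3, -1.5, 0, 0, 0, 0], [-0.37, -1.8, 0.3, 0, 0, 0], [-0.37, -1.8, 0.8, 0, 0, 0], [-0.37, -1.8, 1.3, 0, 0, 0], [-0.37, -1.8, 1.7, 0, 0, 0], [-0.37, -1.8, 2, 0, 0, 0], [-0.37, -1.8, 2.1, 0, 0, 0]]

```text
time_s: 23.67
ee_pos: [0.5333, 0.299, 0.05]
eef_rot: [3.14, 0.003, -0.001]
force: [-0.3, 0.2, -3.2]
grip_width: 0.0575
grip_force: 25.0
```

step_arm:
  plan:
    - [[0, 0, 0.08, 0, 0, 0], [0, 0, 0.16, 0, 0, 0], [0, 0, 0.22, 0, 0, 0], [0, 0, 0.26, 0, 0, 0], [0, 0, 0.28, 0, 0, 0], [0, 0, 0.3, 0, 0, 0], [0, 0, 0.31, 0, 0, 0], [0, 0, 0.31, 0, 0, 0]]

```text
time_s: 24.33
ee_pos: [0.5342, 0.2998, 0.0436]
eef_rot: [-3.141, -0.001, -0.0]
force: [-0.1, -1.2, 2.1]
grip_width: 0.0576
grip_force: 25.0
```

step_arm:
  plan:
    - [[0, 0, -0.01, 0, 0, 0], [0, 0, -0.01, 0, 0, 0], [0, 0, -0.01, 0, 0, 0], [0, 0, -0.01, 0, 0, 0], [0, 0, -0.01, 0, 0, 0], [0, 0, -0.01, 0, 0, 0], [0, 0, -0.6, 0, 0, 0], [0, 0, -1.6, 0, 0, 0]]
  grip: 1

```text
time_s: 25.0
ee_pos: [0.5326, 0.2989, 0.0886]
eef_rot: [3.139, 0.005, -0.0]
force: [0.4, 0.5, -0.4]
grip_width: 0.0943
grip_force: 0.0
```

step_arm:
  plan:
    - [[0, 0, -1.2, 0, 0, 0], [0, 0, -2.4, 0, 0, 0], [0, 0, -3.6, 0, 0, 0], [0, 0, -4.8, 0, 0, 0], [0, 0, -5.3, 0, 0, 0], [0, 0, -5.3, 0, 0, 0]]

```text
time_s: 25.5
ee_pos: [0.5351, 0.3002, 0.2546]
eef_rot: [-3.139, -0.006, -0.0]
force: [0.2, 0.4, -0.2]
grip_width: 0.0937
grip_force: 0.0
```

```bash
python3 -c "
from look import *
o,im,c=look('t1',190,450,60,240,3,[(.5342,.299,.095)])
print([(d['at'],d['confidence'],onz(d['at'],.03,c)) for d in ctrl.place_of('jar','wrist')[:2]])"
```

```text
25.5 [0.5351 0.3002 0.2546] [-3.1386e+00 -6.2000e-03 -4.0000e-04]
pred (0.5342, 0.299, 0.095) [318.7 180.3]
[([315.1, 168.0], 0.6, array([0.53581417, 0.30352774, 0.03      ]))]
```

View pics/t1.png

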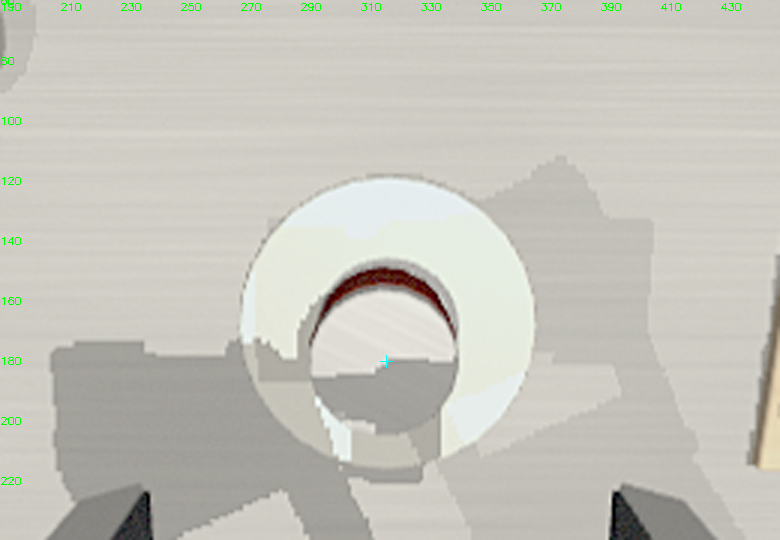

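The jar stands upright on the turntable. Its lid centre, at pixel (318,180), lies on the predicted centre, with the white rim even around it. Returning for the slim bottle.

step_arm:
  plan:
    - [[-0.1, 0.7, 0, 0, 0, 0], [-0.2, 1.9, 0, 0, 0, 0], [-0.4, 3.2, 0, 0, 0, 0], [-0.5, 4.5, 0, 0, 0, 0], [-0.7, 5.8, 0, 0, 0, 0], [-0.9, 7.1, 0, 0, 0, 0], [-1, 8.4, 0, 0, 0, 0], [-1.2, 9.7, 0, 0, 0, 0]]
  grip: 0.75

```text
time_s: 26.27
ee_pos: [0.4969, 0.007, 0.2483]
eef_rot: [-3.141, 0.003, -0.0]
force: [1.2, 0.0, 0.2]
grip_width: 0.0707
grip_force: 0.0
```

step_arm:
  plan:
    - [[-0.2, 1.3, 0, 0, 0, 0], [-0.4, 2.6, 0, 0, 0, 0], [-0.6, 3.9, 0, 0, 0, 0], [-0.8, 5.2, 0, 0, 0, 0], [-1, 6.5, 0, 0, 0, 0], [-1.1, 7.8, 0, 0, 0, 0], [-1.2, 9, 0, 0, 0, 0], [-1.22, 10, 0, 0, 0, 0]]

```text
time_s: 26.93
ee_pos: [0.4599, -0.2934, 0.2481]
eef_rot: [-3.14, 0.002, -0.002]
force: [0.3, 0.8, -0.1]
grip_width: 0.0704
grip_force: 0.0
```

step_arm:
  plan:
    - [[0, 0.4, 0, 0, 0, 0], [0, 0.5, 0, 0, 0, 0], [0, 0.5, 0, 0, 0, 0], [0, 0.5, 0, 0, 0, 0]]

```text
time_s: 27.27
ee_pos: [0.4614, -0.305, 0.2495]
eef_rot: [-3.141, 0.001, 0.001]
force: [0.3, 0.6, -0.3]
grip_width: 0.0704
grip_force: 0.0
```

step_arm:
  plan:
    - [[0, 0.07, 0.6, 0, 0, 0], [0, 0.07, 1.5, 0, 0, 0], [0, 0.07, 2.3, 0, 0, 0], [0, 0.07, 2.8, 0, 0, 0], [0, 0.07, 2.98, 0, 0, 0], [0, 0.07, 2.98, 0, 0, 0], [0, 0.07, 2.98, 0, 0, 0], [0, 0.07, 2.98, 0, 0, 0]]

```text
time_s: 27.93
ee_pos: [0.4618, -0.3083, 0.1621]
eef_rot: [3.14, -0.002, 0.0]
force: [1.3, 0.4, 0.7]
grip_width: 0.0704
grip_force: 0.0
```

step_arm:
  plan:
    - [[0, 0, 0, 0, 0, 0], [0, 0, 0, 0, 0, 0], [0, 0, 0, 0, 0, 0], [0, 0, 0, 0, 0, 0], [0, 0, 0, 0, 0, 0], [0, 0, 0, 0, 0, 0], [0, 0, 0, 0, 0, 0], [0, 0, 0, 0, 0, 0]]
  grip: 0
  squeeze: 30

```text
time_s: 28.6
ee_pos: [0.4613, -0.3084, 0.1607]
eef_rot: [3.142, -0.0, -0.0]
force: [0.5, 0.3, 0.4]
grip_width: 0.0336
grip_force: 30.0
```

step_arm:
  plan:
    - [[0, 0, -0.4, 0, 0, 0], [0, 0, -1.2, 0, 0, 0], [0, 0, -2, 0, 0, 0], [0, -0.2, -2.6, 0, 0, 0], [0, -0.8, -2.7, 0, 0, 0], [0, -1.8, -2.7, 0, 0, 0], [0.1, -2.9, -2.7, 0, 0, 0], [0.4, -4, -2.7, 0, 0, 0]]

```text
time_s: 29.27
ee_pos: [0.4724, -0.1872, 0.2413]
eef_rot: [-3.141, 0.001, -0.002]
force: [0.9, -0.0, -3.1]
grip_width: 0.0335
grip_force: 30.0
```

step_arm:
  plan:
    - [[0.5, -1.1, 0, 0, 0, 0], [1.1, -2.1, 0, 0, 0, 0], [1.7, -3.1, 0, 0, 0, 0], [2.3, -4.1, 0, 0, 0, 0], [2.9, -5.1, 0, 0, 0, 0], [3.4, -6.1, 0, 0, 0, 0], [3.8, -7, 0, 0, 0, 0], [4.1, -7.8, 0, 0, 0, 0]]

```text
time_s: 29.93
ee_pos: [0.5968, 0.0476, 0.2408]
eef_rot: [-3.141, 0.001, 0.0]
force: [0.4, -0.3, -3.5]
grip_width: 0.0333
grip_force: 30.0
```

step_arm:
  plan:
    - [[0.1, -0.5, 0, 0, 0, 0], [0.14, -0.69, 0.2, 0, 0, 0], [0.14, -0.69, 0.7, 0, 0, 0], [0.14, -0.69, 1.2, 0, 0, 0], [0.14, -0.69, 1.7, 0, 0, 0], [0.14, -0.69, 2, 0, 0, 0], [0.14, -0.69, 2.2, 0, 0, 0], [0.14, -0.69, 2.3, 0, 0, 0]]

```text
time_s: 30.6
ee_pos: [0.6003, 0.0656, 0.1719]
eef_rot: [3.141, 0.001, -0.001]
force: [0.7, 0.3, -2.9]
grip_width: 0.0333
grip_force: 30.0
```

step_arm:
  plan:
    - [[0, 0, 0.05, 0, 0, 0], [0, 0, 0.08, 0, 0, 0], [0, 0, 0.11, 0, 0, 0], [0, 0, 0.13, 0, 0, 0], [0, 0, 0.15, 0, 0, 0], [0, 0, 0.15, 0, 0, 0], [0, 0, 0.15, 0, 0, 0]]

```text
time_s: 31.18
ee_pos: [0.6008, 0.0663, 0.1687]
eef_rot: [-3.142, -0.001, -0.0]
force: [0.1, -0.6, 1.5]
grip_width: 0.0337
grip_force: 30.0
```

step_arm:
  plan:
    - [[0, 0, 0, 0, 0, 0], [0, 0, 0, 0, 0, 0], [0, 0, 0, 0, 0, 0], [0, 0, 0, 0, 0, 0], [0, 0, 0, 0, 0, 0], [0, 0, -0.6, 0, 0, 0], [0, 0, -1.7, 0, 0, 0], [0, 0, -2.6, 0, 0, 0]]
  grip: 0.75

```text
time_s: 31.85
ee_pos: [0.6004, 0.0663, 0.2475]
eef_rot: [-3.142, 0.0, -0.0]
force: [0.1, 0.5, -0.1]
grip_width: 0.0706
grip_force: 0.0
```

step_arm:
  plan:
    - [[-0.1, 0.7, 0, 0, 0, 0], [-0.3, 1.9, 0, 0, 0, 0], [-0.6, 3.2, 0, 0, 0, 0], [-0.8, 4.5, 0, 0, 0, 0], [-1, 5.8, 0, 0, 0, 0], [-1.3, 7.1, 0, 0, 0, 0], [-1.5, 8.4, 0, 0, 0, 0], [-1.7, 9.7, 0, 0, 0, 0]]

```text
time_s: 32.52
ee_pos: [0.5488, -0.2265, 0.2464]
eef_rot: [3.141, -0.0, -0.0]
force: [0.1, 0.3, -0.4]
grip_width: 0.0705
grip_force: 0.0
```

step_arm:
  plan:
    - [[-0.2, 1.1, 0, 0, 0, 0], [-0.4, 2, 0, 0, 0, 0], [-0.45, 2.4, 0, 0, 0, 0], [-0.45, 2.49, 0.2, 0, 0, 0], [-0.45, 2.49, 0.6, 0, 0, 0], [-0.45, 2.49, 1, 0, 0, 0], [-0.45, 2.49, 1.2, 0, 0, 0], [-0.45, 2.49, 1.2, 0, 0, 0]]

```text
time_s: 33.18
ee_pos: [0.5358, -0.2978, 0.2079]
eef_rot: [-3.14, 0.003, 0.001]
force: [-0.1, 0.6, -0.2]
grip_width: 0.0701
grip_force: 0.0
```

step_arm:
  plan:
    - [[0, 0, 0.4, 0, 0, 0], [0, 0, 1, 0, 0, 0], [0, 0, 1.6, 0, 0, 0], [0, 0, 2.1, 0, 0, 0], [0, 0, 2.33, 0, 0, 0], [0, 0, 2.33, 0, 0, 0], [0, 0, 2.33, 0, 0, 0], [0, 0, 2.33, 0, 0, 0]]

```text
time_s: 33.85
ee_pos: [0.5364, -0.2995, 0.1414]
eef_rot: [3.141, -0.001, -0.0]
force: [0.4, 0.5, 1.3]
grip_width: 0.0705
grip_force: 0.0
```

step_arm:
  plan:
    - [[0, 0, 0, 0, 0, 0], [0, 0, 0, 0, 0, 0], [0, 0, 0, 0, 0, 0], [0, 0, 0, 0, 0, 0], [0, 0, 0, 0, 0, 0], [0, 0, 0, 0, 0, 0], [0, 0, 0, 0, 0, 0], [0, 0, 0, 0, 0, 0]]
  grip: 0

```text
time_s: 34.52
ee_pos: [0.536, -0.2993, 0.1403]
eef_rot: [-3.142, -0.0, -0.0]
force: [0.6, 0.6, 0.6]
grip_width: 0.0334
grip_force: 30.0
```

step_arm:
  plan:
    - [[0, 0, -0.4, 0, 0, 0], [0, 0, -1.1, 0, 0, 0], [0, -0.2, -1.7, 0, 0, 0], [0, -0.7, -2, 0, 0, 0], [0, -1.5, -2, 0, 0, 0], [-0.1, -2.5, -2, 0, 0, 0], [-0.1, -3.5, -2, 0, 0, 0], [-0.1, -4.6, -2, 0, 0, 0]]

```text
time_s: 35.18
ee_pos: [0.5323, -0.1595, 0.2001]
eef_rot: [-3.141, 0.001, -0.001]
force: [0.8, -0.3, -3.3]
grip_width: 0.0335
grip_force: 30.0
```

step_arm:
  plan:
    - [[0, -1.1, 0, 0, 0, 0], [0, -2.2, 0, 0, 0, 0], [-0.1, -3.3, 0, 0, 0, 0], [-0.1, -4.3, 0, 0, 0, 0], [-0.1, -5, 0, 0, 0, 0], [-0.1, -5.25, 0.1, 0, 0, 0], [-0.1, -5.25, 0.4, 0, 0, 0], [-0.1, -5.25, 0.8, 0, 0, 0]]

```text
time_s: 35.85
ee_pos: [0.53, -0.0038, 0.176]
eef_rot: [3.141, -0.001, 0.001]
force: [0.9, -0.6, -4.1]
grip_width: 0.033
grip_force: 30.0
```

step_arm:
  plan:
    - [[0, 0, 0.4, 0, 0, 0], [0, 0, 0.6, 0, 0, 0], [0, 0, 0.75, 0, 0, 0], [0, 0, 0.84, 0, 0, 0], [0, 0, 0.89, 0, 0, 0], [0, 0, 0.92, 0, 0, 0], [0, 0, 0.94, 0, 0, 0], [0, 0, 0.94, 0, 0, 0]]

```text
time_s: 36.52
ee_pos: [0.5302, -0.0039, 0.1484]
eef_rot: [3.142, -0.001, -0.0]
force: [-0.2, 0.3, -5.1]
grip_width: 0.0332
grip_force: 30.0
```

step_arm:
  plan:
    - [[0, 0, 0.01, 0, 0, 0], [0, 0, 0.03, 0, 0, 0], [0, 0, 0.03, 0, 0, 0], [0, 0, 0.03, 0, 0, 0]]

```text
time_s: 36.85
ee_pos: [0.5306, -0.0039, 0.1483]
eef_rot: [3.142, -0.002, -0.0]
force: [-0.9, 0.3, 6.0]
grip_width: 0.0333
grip_force: 30.0
```

step_arm:
  plan:
    - [[0, 0, -0.02, 0, 0, 0], [0, 0, -0.02, 0, 0, 0], [0, 0, -0.02, 0, 0, 0], [0, 0, -0.02, 0, 0, 0], [0, 0, -0.02, 0, 0, 0], [0, 0, -0.6, 0, 0, 0], [0, 0, -1.7, 0, 0, 0], [0, 0, -2.6, 0, 0, 0]]
  grip: 0.75

```text
time_s: 37.52
ee_pos: [0.5299, -0.0039, 0.2264]
eef_rot: [-3.142, 0.001, -0.0]
force: [0.2, -0.4, 1.9]
grip_width: 0.0705
grip_force: 0.0
```

step_arm:
  plan:
    - [[0.2, 0.7, 0, 0, 0, 0], [0.5, 1.9, 0, 0, 0, 0], [0.9, 3.2, 0, 0, 0, 0], [1.3, 4.5, 0, 0, 0, 0], [1.6, 5.7, 0, 0, 0, 0], [2, 6.9, 0, 0, 0, 0], [2.3, 8.1, 0, 0, 0, 0], [2.6, 9.1, 0, 0, 0, 0]]

```text
time_s: 38.18
ee_pos: [0.6079, -0.2795, 0.2248]
eef_rot: [-3.142, 0.0, -0.001]
force: [-0.2, 0.7, 0.6]
grip_width: 0.0706
grip_force: 0.0
```

step_arm:
  plan:
    - [[0.1, 0.4, 0.2, 0, 0, 0], [0.1, 0.5, 0.7, 0, 0, 0], [0.1, 0.5, 1.2, 0, 0, 0], [0.1, 0.5, 1.6, 0, 0, 0], [0.1, 0.5, 1.6, 0, 0, 0], [0.1, 0.5, 1.6, 0, 0, 0]]

```text
time_s: 38.68
ee_pos: [0.6109, -0.2913, 0.177]
eef_rot: [-3.141, 0.001, 0.0]
force: [-0.9, 0.1, 0.4]
grip_width: 0.0707
grip_force: 0.0
```

step_arm:
  plan:
    - [[0, 0, 0.4, 0, 0, 0], [0, 0, 1, 0, 0, 0], [0, 0, 1.5, 0, 0, 0], [0, 0, 1.8, 0, 0, 0], [0, 0, 1.92, 0, 0, 0], [0, 0, 1.92, 0, 0, 0], [0, 0, 1.92, 0, 0, 0], [0, 0, 1.92, 0, 0, 0]]

```text
time_s: 39.35
ee_pos: [0.6114, -0.2921, 0.1207]
eef_rot: [3.141, -0.001, -0.0]
force: [-0.5, 0.5, -0.6]
grip_width: 0.0701
grip_force: 0.0
```

step_arm:
  plan:
    - [[0, 0, 0, 0, 0, 0], [0, 0, 0, 0, 0, 0], [0, 0, 0, 0, 0, 0], [0, 0, 0, 0, 0, 0], [0, 0, 0, 0, 0, 0], [0, 0, 0, 0, 0, 0], [0, 0, 0, 0, 0, 0], [0, 0, 0, 0, 0, 0]]
  grip: 0

```text
time_s: 40.02
ee_pos: [0.611, -0.292, 0.1196]
eef_rot: [3.142, -0.0, -0.0]
force: [-0.3, 0.2, 0.2]
grip_width: 0.0337
grip_force: 30.0
```

step_arm:
  plan:
    - [[0, 0, -0.4, 0, 0, 0], [0, 0, -1.1, 0, 0, 0], [0, -0.2, -1.7, 0, 0, 0], [-0.1, -0.7, -1.9, 0, 0, 0], [-0.1, -1.5, -1.9, 0, 0, 0], [-0.2, -2.5, -1.9, 0, 0, 0], [-0.3, -3.5, -1.9, 0, 0, 0], [-0.4, -4.6, -1.9, 0, 0, 0]]

```text
time_s: 40.68
ee_pos: [0.5984, -0.1529, 0.1769]
eef_rot: [-3.141, 0.0, -0.001]
force: [1.6, -0.1, -4.7]
grip_width: 0.0337
grip_force: 30.0
```

step_arm:
  plan:
    - [[-0.1, -1, 0, 0, 0, 0], [-0.13, -1.9, 0, 0, 0, 0], [-0.13, -2.5, 0, 0, 0, 0], [-0.13, -2.7, 0.1, 0, 0, 0], [-0.13, -2.7, 0.4, 0, 0, 0], [-0.13, -2.7, 0.8, 0, 0, 0], [-0.13, -2.7, 1.2, 0, 0, 0], [-0.13, -2.7, 1.4, 0, 0, 0]]

```text
time_s: 41.35
ee_pos: [0.5942, -0.0739, 0.1317]
eef_rot: [-3.141, 0.003, -0.002]
force: [-0.3, -0.5, -4.9]
grip_width: 0.0337
grip_force: 30.0
```

step_arm:
  plan:
    - [[0, 0, 0.08, 0, 0, 0], [0, 0, 0.14, 0, 0, 0], [0, 0, 0.18, 0, 0, 0], [0, 0, 0.21, 0, 0, 0], [0, 0, 0.23, 0, 0, 0], [0, 0, 0.25, 0, 0, 0], [0, 0, 0.25, 0, 0, 0], [0, 0, 0.25, 0, 0, 0]]

```text
time_s: 42.02
ee_pos: [0.5954, -0.073, 0.1275]
eef_rot: [3.141, -0.001, -0.0]
force: [0.6, -1.0, -0.5]
grip_width: 0.0333
grip_force: 30.0
```

step_arm:
  plan:
    - [[0, 0, 0.01, 0, 0, 0], [0, 0, 0.01, 0, 0, 0], [0, 0, 0, 0, 0, 0], [0, 0, 0, 0, 0, 0], [0, 0, 0, 0, 0, 0], [0, 0, -0.6, 0, 0, 0], [0, 0, -1.7, 0, 0, 0], [0, 0, -2.9, 0, 0, 0]]
  grip: 0.75

```text
time_s: 42.68
ee_pos: [0.5944, -0.0728, 0.2139]
eef_rot: [-3.141, 0.003, -0.0]
force: [0.7, 0.7, -0.7]
grip_width: 0.0705
grip_force: 0.0
```

step_arm:
  plan:
    - [[-0.5, 0.1, -1.2, 0, 0, 0], [-1.2, 0.1, -2.3, 0, 0, 0], [-2, 0.1, -3.4, 0, 0, 0], [-2.7, 0.1, -4.5, 0, 0, 0], [-3.2, 0, -5.6, 0, 0, 0], [-3.2, -0.77, -6.2, 0, 0, 0], [-3.2, -0.77, -6.2, 0, 0, 0], [-3.2, -0.77, -6.2, 0, 0, 0]]

```text
time_s: 43.35
ee_pos: [0.4992, -0.0494, 0.4006]
eef_rot: [3.141, -0.002, 0.001]
force: [-0.5, 0.2, 0.0]
grip_width: 0.0706
grip_force: 0.0
```

```bash
python3 -c "
from look import *
ctrl.camera('wrist');ctrl.camera('wrist')
o,im,c=look('f1',70,390,30,200,2,[(.6013,.065,.192),(.595,-.073,.152),(.5303,-.004,.172),(.5342,.299,.095)])
im=ctrl.camera('scene'); cv2.imwrite('pics/sc3.png',im[:,:,::-1])"
```

```text
43.45 [ 0.4992 -0.0501  0.3986] [-3.1413e+00  2.2000e-03 -1.0000e-04]
pred (0.6013, 0.065, 0.192) [219.2  84.5]
pred (0.595, -0.073, 0.152) [334.9  91.3]
pred (0.5303, -0.004, 0.172) [281.5 143.1]
pred (0.5342, 0.299, 0.095) [ 91.4 135.5]
```

View pics/f1.png

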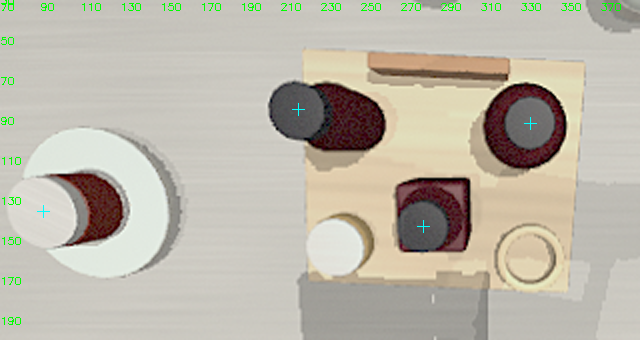

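View pics/sc3.png

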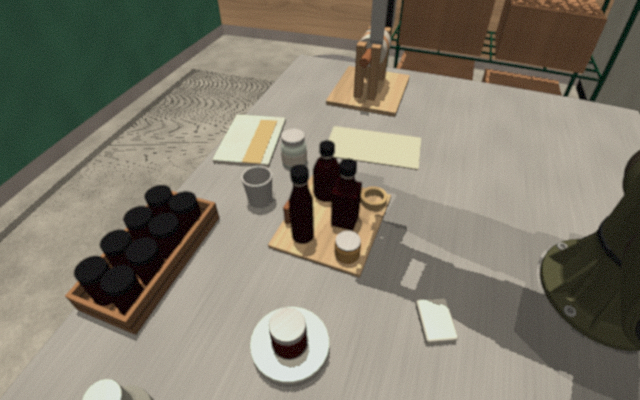

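The final pictures show the bottle caps back on their original marks: slim (219,85), dumpy (335,91) and square (281.5,143). The jar is upright mid-turntable at (91,135). The mat is empty, and the tape, tin and cup are where they started. Handing in.

```bash
python3 -c "
from station import ctrl
print(ctrl.hand_in())"
```

```text
the job is handed in; nothing more can be done
None
```

The job is handed in at about 43 s of robot time: all three bottles went to the mat, the jar was stood in the middle of the turntable, and then each bottle went back upright to its original spot; the final pictures confirm it, with the bystanders unmoved.

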